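# Fit the charged battery pack to the defibrillator

## Robot

A 6-joint arm with a two-finger parallel gripper is mounted at the origin on the work surface. World frame = base frame: x ahead of the robot, y to its left, z up, the work surface at z = 0. Lengths are in mm, angles in rad, forces in N, time in s.
With the tool pointing down it reaches from about 400 to 925 mm from the base axis. Payload 12.5 kg.
Tool frame: the origin (TCP) lies at the very end of the fingers, on their centre line; the grasp point (between the pads) lies 19 mm behind it (env.tcp_to_grasp is the distance from the TCP to the grasp point, in mm); z points along the fingers, x is the direction in which the jaws open and shut, and the axes are right-handed (so a half turn about z gives the same grasp; the last joint's range is limited). The gripper opens to 95 mm and grips with 3 to 60 N. Pads are 20 mm wide; open, the fingers measure 119 mm over their backs; the gripper's body (75 mm by 180 mm) begins 59 mm behind the grasp point.
Start: joints at [-1.383, 0.491, 1.559, -0, 1.092, -0.106], TCP at [181.018, -598.23, 214.661] pointing down, gripper open.
Joint ranges: [-3.1, 3.1], [-0.84, 2.19], [0.05, 2.79], [-1.13, 4.28], [0.06, 2.93], [-2.69, 2.69]. Speed limits (rad/s): [2.22, 2.22, 2.79, 3.14, 3.14, 3.14].

## Interface

Orientations are given as [roll, pitch, yaw] about the fixed x, y, z axes, in that order (R = Rz(yaw) Ry(pitch) Rx(roll)).
In Python, from cell import env, vision, job gives the robot as it stands.
- The arm moves only by the shell command python3 -m pendant 'ROWS' [OPENING]. ROWS is JSON, a list of rows, each a list of 4 numbers: the shift along the tool's x, y, z in mm, then the turn about the tool's z in degrees. In form: [[tx, ty, tz, turn], ...]. A call has 1 to 8 rows; each row is the pose to reach, as a shift and turn from the pose measured when the call began, along the tool's axes at that moment; what a row does not reach only later rows make up. A row lasts 1/8 s, in which the tool goes at most 62.5 mm and 10.7 degrees, less where a joint would pass 70% of its speed; a pose out of reach is approached as far as the arm can. A call with a gripper value outside its range is refused whole. OPENING is the closure, from 0 (fully open) to 1 (shut), set as the call begins (- or left out, the last holds). The fingers move at their own pace and stop on an object; the grip force is fixed at half the most. Time passes only in rows, so rows that repeat a pose let the fingers close. It gives the time, the measured TCP pose, the force and the opening at its end, in the units of the state.
- env.state(): the state, without advancing time (a new reading comes with each control period).
- vision.read_camera(name): name is "scene" or "top"; returns a dict with "pixels" (420x560x3 uint8, red, green, blue), "intrinsics" (3x3 intrinsics, pixels), "R" (3x3) and "t" (3): a world point X has camera coordinates R X + t. Camera axes: x right, y down, z forward; pixel columns grow to the right and rows downward; lengths in mm; the calibration is good to about 2 mm. A picture is of the moment at which its call begins. There is no depth.
- job.job_done(): hands the job in, once; it reports no verdict.
Trained networks look in a picture, given as the dict that the camera call returned (one of the last four; its "shot" number tells which), for a name from the list of things; names that differ only in an ending like _2 or _b are one class to them, and where a whole thing is asked for, a point or a joint stands for the part that bears it (a point fixed in the world has none). Each returns a list of dicts, best first, with "confidence" (0 to 1); they miss things now and then, are a little off and sometimes report something else, mostly with a low value. They report only what shows in the picture. A call takes as long as a camera call. They do not tell look-alikes from the thing itself.
- vision.find_in(picture, query): "at" ([x, y, z] in mm, in the coordinates of the camera as it stood for that picture, good to about 4 mm: the middle of the surface that is visible of it).
- vision.regions_of(picture, query): "pixels" (420x560 bool, what is visible of it).
The state is a dict: "t": time; "joints": joint angles; "qvel": joint speeds; "tau": joint torques, N m; "eef_pos": TCP position; "tcp_rot": TCP orientation; "ft_force": force on the tool from outside, world axes, zero at the start; "moment": the same for the moment, N m; "opening": opening from 0.0 (shut) to 1.0 (fully open).
Only numpy, scipy, OpenCV 4.12 (cv2) and the standard library are available. Lean on these libraries where they do the work, as an engineer would, in place of code of your own. Each camera call takes 0.05 s, during which the arm holds its last target.

## Task

Fit the charged battery pack, the middle one in the charging dock, to the defibrillator: it can be lifted out of the dock only by its narrow ends, but goes into the battery bay held by its broad ribbed faces, for which the bay has finger scoops, so in between stand it upright on the bare counter and let go to change your grip. Lower it into the bay and push past the resistance of the two catches until it snaps fully home, then stop pushing instead of ramming it against the bottom, and let go. Do not drop the pack, and leave the other two packs and everything else on the counter where they are.

Things in the scene. Friction and masses are not known exactly. Their poses are not given: they have to be found in the camera images.
- pack: The charged battery pack: upright mid-grey block, 60 mm long (x), 46 mm wide (y), 84 mm high (z up), about 0.34 kg. Origin: centre of its underside. Starts in the dock's middle pocket, underside 20 mm above the counter. Same after half a turn. Its lowest 5 mm are stepped in by 3 mm. It stands steadily on the counter.
- pack_grip (a point): Point in the pack's middle, 62 mm above its underside, a good height to grip; axes those of the pack. End faces (normal to x, 60 mm apart) have a pale blank plate and, low down, a round bead; broad faces (normal to y, 46 mm apart) are flat with dark grip ribs.
- pack_bead (a point): Middle of the round bead low on the pack's +x end, 12 mm above the underside; the -x end has the same. Each is level, 24 mm long along y, 4 mm in radius and stands 3.5 mm proud of the end face: 67 mm over both beads.
- dock: Dark charging dock, fixed, with three pockets in a row along its y axis, 58 mm apart. Origin: on the counter under the middle pocket. Reaches x = -60 to +88 mm, 96 mm to each side; rim 38 mm high, console beyond x = +58 mm 48 mm high, pocket floors 20 mm. Packs stand with x along the dock's x, 3.5 mm play; only 12 mm between packs, so fingers fit only at their ends.
- defib: Defibrillator, fixed: off-white case lying on its back, 100 mm high. Origin: on the counter straight under the middle of its battery bay, which opens upward. Reaches x = -72 to +188 mm (handle, 66 mm high, to +233 mm) and 120 mm to each side in y. Only the two catch housings stand higher: 113 mm, 39 to 66 mm to each side of the bay along y.
- bay_seat (a point): Middle of the battery bay's floor, 24 mm above the counter; axes of the defibrillator. The bay is 71 mm long (y), 51 mm wide (x). The pack goes in upright, its x along the bay's y, either way round, until its underside rests here, its top 8 mm above the deck. No room for fingers at the ends (y); open scoops 52 mm wide on both x sides, to 66 mm out, 50 mm above the counter.
- catch (a point): Nose of the sprung catch in the bay's +y end wall, 42 mm above the counter; the -y end has the same. They meet the beads when the pack's underside is 12 mm above the bay floor, where it rests unpushed. The push rises to about 10 to 15 N within 3 mm, is gone about 6 mm above the floor as the noses snap over the beads, then they pull the pack onto the rigid floor and keep it there.
- pack_side_a: A pack just like it in the dock's outer bay on the dock's +y side; to be left alone. Origin: centre of its underside.
- pack_side_b: A pack just like it in the dock's outer bay on the dock's -y side; to be left alone. Origin: centre of its underside.
- tape_roll: White roll of tape lying flat, 72 mm across, 25 mm high; bystander. Origin: centre of its underside.
- pad_packet: Flat silvery packet of electrode pads, 150 x 104 x 12 mm; bystander. Origin: centre of its underside.
- gel_bottle: Clear bottle, 60 mm across, 150 mm high; bystander. Origin: centre of its underside.
- swab_jar: Glass jar of cotton balls with a knobbed steel lid, 92 mm across, 125 mm high; bystander. Origin: centre of its underside.
- thermometer: White thermometer lying flat, 130 mm long, 16 mm high; bystander. Origin: on its underside, 55 mm from the thick end.
Things that resemble listed ones, but are neither listed nor needed, are in the scene too. What is shaped like the pack but brown or purple is not meant.

How it is judged:
By the outcome, as a careful person would: the job done as asked, in the order asked, and still so for the second after the job is handed in, with the robot touching nothing.
It also fails if it takes over 58 s, if anything falls off the work surface, if the arm or the gripper's body presses on something with over 40 N, if the wrist force passes 120 N, or if a joint passes its speed limit or range.

## Working session

There is one attempt and no reset: what is moved stays moved. The work goes in short steps, Python scripts to look and compute and a shell command to move; the robot and the scene stay as the last step left them, time stands still between calls to the robot, and variables do not carry over. Pictures are saved under pics/ and viewed, and the job is handed in when it is done.

```bash
ls; mkdir -p pics; python3 - <<'E'
from cell import env,vision,job
import cv2,numpy as np
print(env.state()); 
for n in("scene","top"):
    p=vision.read_camera(n); cv2.imwrite(f"pics/{n}0.png",p["pixels"][:,:,::-1])
    print(n,p["intrinsics"],p["R"],p["t"])
    R=np.array(p["R"]);t=np.array(p["t"])
    for q in("pack","dock","defib","tape_roll","pad_packet","gel_bottle","swab_jar","thermometer"):
        for d in vision.find_in(p,q)[:5]:
            print(q,round(d["confidence"],2),np.round(R.T@(np.array(d["at"])-t)))
E
```

```text
pics
{'t': 0.0, 'joints': array([-1.38258860e+00,  4.91537719e-01,  1.55946160e+00, -5.88847385e-06,
        1.09166767e+00, -1.05596871e-01]), 'qvel': array([ 1.35651657e-03, -4.53879841e-05,  2.36201220e-05, -7.55597977e-04,
       -1.97357791e-03, -6.89220209e-04]), 'tau': array([ 3.31413859e-03, -6.12633419e+01, -2.58174831e+01,  6.93376316e-02,
        4.83759586e-02, -1.19252545e-04]), 'eef_pos': array([ 180.97416937, -597.97246602,  214.07112494]), 'tcp_rot': array([-3.14148461e+00,  1.06889883e-03, -1.27698896e+00]), 'ft_force': array([ 0.26937904,  0.21839383, -0.91507072]), 'moment': array([-0.02556238, -0.0439268 , -0.00227209]), 'opening': 1.0014347600160494}
scene [[507.47767127   0.         272.48055957]
 [  0.         507.47767127 207.53433585]
 [  0.           0.           1.        ]] [[ 0.29555746  0.9552634  -0.01084543]
 [ 0.7899601  -0.25076539 -0.55953531]
 [-0.53722326  0.15680738 -0.82873555]] [-162.88476061 -415.49361742 1884.64560995]
pack 0.81 [ 385. -327.   72.]
pack 0.78 [ 551. -303.  100.]
pack 0.64 [ 656. -496.   78.]
dock 0.94 [ 596. -307.   40.]
defib
[... 262 characters left out ...]
r 0.86 [686.  -8.  14.]
top [[407.89111578   0.         284.11834585]
 [  0.         407.89111578 207.69719914]
 [  0.           0.           1.        ]] [[ 0.0258568  -0.99957524 -0.01344478]
 [-0.99551304 -0.02452246 -0.09139166]
 [ 0.09102314  0.01574755 -0.99572426]] [-6.42421082e-01  5.85880929e+02  1.59806466e+03]
pack 0.79 [ 737. -312.   84.]
pack 0.77 [ 528. -306.  106.]
pack 0.58 [ 637. -487.   85.]
pack 0.51 [ 378. -328.   88.]
dock 0.62 [ 565. -307.   43.]
defib 0.79 [567. 276.  98.]
tape_roll 0.64 [615.  -6.  24.]
pad_packet 0.67 [770.   3.  14.]
gel_bottle 0.53 [471. 548.  97.]
swab_jar 0.72 [ 487. -562.  105.]
thermometer 0.72 [570. 277. 100.]
thermometer 0.59 [683.  -9.  19.]
```

View pics/scene0.png

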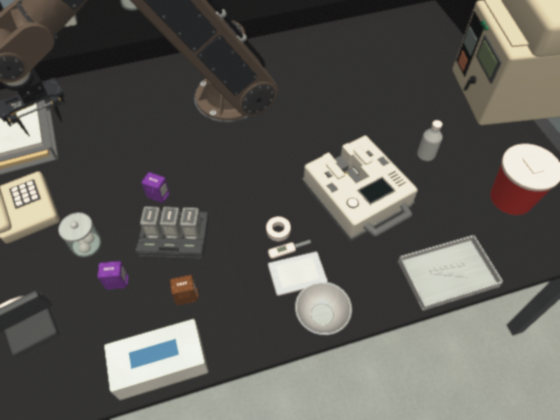

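View pics/top0.png

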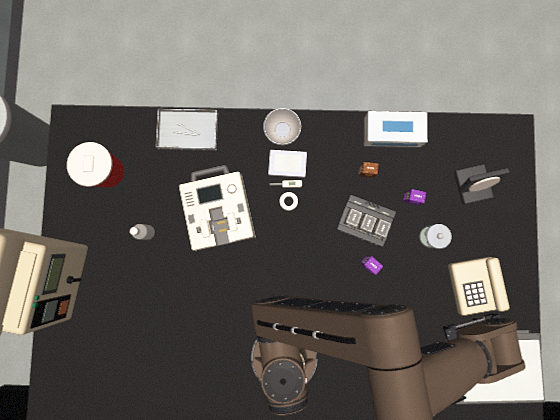

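The middle grey pack of three is in the dock at scene (170,222) and top (369,223). The look-alikes at scene (155,187) and (113,275) are purple and the one at (184,290) is brown, so they are ruled out. I'll check this on enlarged crops.

```bash
cat > h.py <<'E'
import cv2,numpy as np
from cell import env,vision,job
def crop(p,x0,y0,x1,y1,s,fn,draw=None):
    im=np.ascontiguousarray(p["pixels"][y0:y1,x0:x1,::-1])
    im=cv2.resize(im,None,fx=s,fy=s,interpolation=cv2.INTER_CUBIC)
    if draw:
        for pts,c in draw:
            P=(proj(p,pts)-[x0,y0]+.5)*s
            cv2.polylines(im,[np.round(P).astype(np.int32)],False,c,1)
    cv2.imwrite(fn,im)
def proj(p,X):
    X=np.atleast_2d(X)@np.array(p["R"]).T+np.array(p["t"]); q=X@np.array(p["intrinsics"]).T
    return q[:,:2]/q[:,2:]
def ray(p,uv,z):
    R=np.array(p["R"]);t=np.array(p["t"]);d=R.T@np.linalg.solve(p["intrinsics"],[uv[0],uv[1],1.]);c=-R.T@t
    return c+d*(z-c[2])/d[2]
E
python3 - <<'E'
from h import *
import pickle
ps={n:vision.read_camera(n) for n in("scene","top")}
pickle.dump({n:{k:np.array(p[k]) for k in("pixels","intrinsics","R","t")} for n,p in ps.items()},open("p0.pkl","wb"))
crop(ps["scene"],130,190,220,260,8,"pics/dock_s.png")
crop(ps["top"],330,185,405,250,8,"pics/dock_t.png")
crop(ps["scene"],295,130,425,240,6,"pics/def_s.png")
crop(ps["top"],170,160,265,255,6,"pics/def_t.png")
E
```

```text
(no output)
```

View pics/dock_s.png

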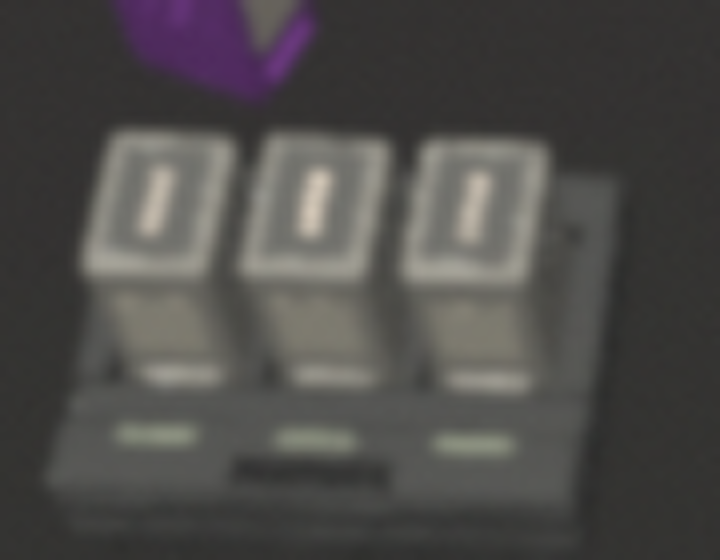

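View pics/dock_t.png

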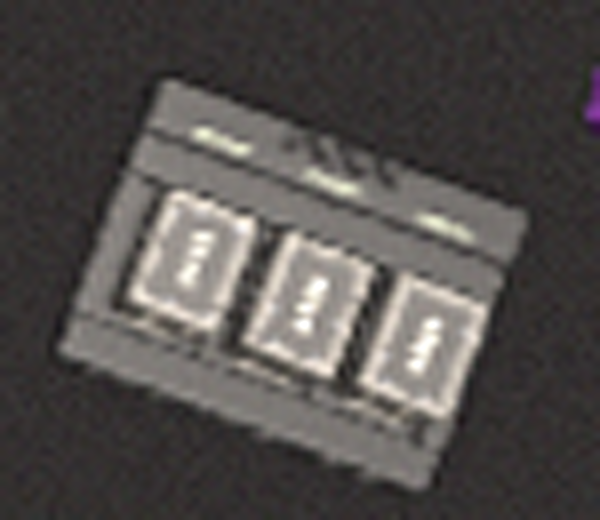

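View pics/def_s.png

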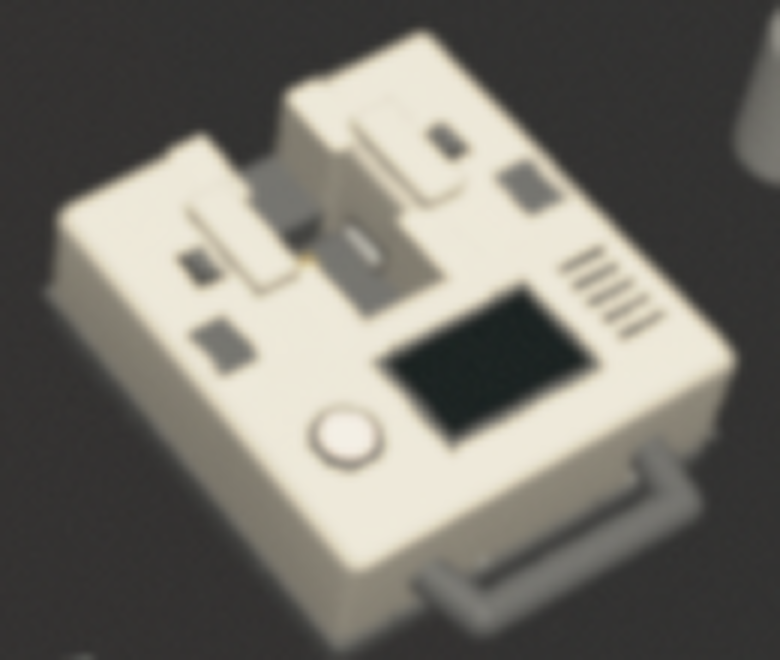

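View pics/def_t.png

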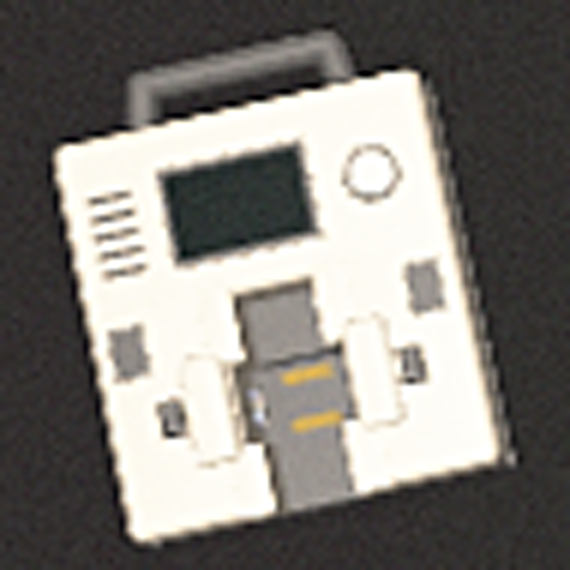

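```bash
cat > fit.py <<'E'
from h import *
from scipy.optimize import least_squares
from scipy.ndimage import map_coordinates,gaussian_filter
def T(q,P):
    c,s=np.cos(q[2]),np.sin(q[2]);P=np.atleast_2d(P).astype(float)
    return np.c_[q[0]+c*P[:,0]-s*P[:,1],q[1]+s*P[:,0]+c*P[:,1],P[:,2]]
def edgefit(ps,q0,segs,win=3.,it=8,n=40,inset=.12,free=3):
    """segs: list of (A,B) local 3D edges; ps list of pictures"""
    q=np.array(q0,float);G=[gaussian_filter(p["pixels"].astype(float).mean(2),.6) for p in ps]
    for k in range(it):
        obs=[]
        w=win if k<3 else win*.6
        for i,p in enumerate(ps):
            for A,B in segs[i]:
                s=np.linspace(inset,1-inset,n)[:,None];L=np.array(A)*(1-s)+np.array(B)*s
                uv=proj(p,T(q,L));d=uv[-1]-uv[0];d/=np.linalg.norm(d);nn=np.array([-d[1],d[0]])
                o=np.arange(-w,w+.01,.1)
                pr=[map_coordinates(G[i],[uv[:,1]+a*nn[1],uv[:,0]+a*nn[0]],order=1) for a in o]
                g=np.abs(np.gradient(np.array(pr),axis=0)); g=gaussian_filter(g,[2,2])
                j=g.argmax(0); gm=g.max(0)
                ok=gm>.4*np.median(gm)
                for m in np.where(ok)[0]: obs.append((i,L[m],uv[m]+o[j[m]]*nn,nn))
        I=np.array([o[0] for o in obs]);LL=np.array([o[1] for o in obs]);UV=np.array([o[2] for o in obs]);N=np.array([o[3] for o in obs])
        def res(q):
            X=T(q,LL);r=np.zeros(len(I))
            for i,p in enumerate(ps):
                m=I==i; r[m]=((proj(p,X[m])-UV[m])*N[m]).sum(1)
            return r
        S=least_squares(res,q,loss="soft_l1",f_scale=.5,x_scale=[10,10,.05]);q=S.x
    r=res(q);print("fit",np.round(q,2),np.degrees(q[2]).round(2),"rms px",[np.sqrt((r[I==i]**2).mean()).round(2) for i in range(len(ps))],len(r))
    return q
def rect(x0,x1,y0,y1,z):
    c=[(x0,y0,z),(x1,y0,z),(x1,y1,z),(x0,y1,z),(x0,y0,z)];return c
def sg(c): return list(zip(c[:-1],c[1:]))
E
cat > fit0.py <<'E'
from fit import *
import pickle
P=pickle.load(open("p0.pkl","rb"));ps=[P["scene"],P["top"]]
def clicks(L,off,s,C): 
    return np.array(L,float),np.array(C)/s+np.array(off)-.5
def init(L,cs):
    f=lambda q:np.concatenate([(proj(p,T(q,L))-c).ravel() for p,c in zip(ps,cs)])
    b=min((least_squares(f,[550,y,a],x_scale=[10,10,.05]) for a in(-.35,.2) for y in(-300,270)),key=lambda S:S.cost);print("click",b.x,np.sqrt(b.cost*2/16));return b.x
pk=[(-30,-23,104),(-30,23,104),(30,23,104),(30,-23,104)]
q=init(np.array(pk,float),[np.array([(268,132),(393,142),(368,278),(238,274)])/8+[130,190]-.5,np.array([(335,380),(245,345),(290,232),(378,262)])/8+[330,185]-.5])
pt=sg(rect(-30,30,-23,23,104))
qp=edgefit(ps,q,[pt,pt],2)
edgefit(ps[:1],q,[pt],2);edgefit(ps[1:],q,[pt],2)
df=[(-72,120,100),(-72,-120,100),(188,-120,100),(188,120,100)]
q=init(np.array(df,float),[np.array([(430,28),(58,213),(350,578),(742,362)])/6+[295,130]-.5,np.array([(130,545),(500,460),(420,70),(52,150)])/6+[170,160]-.5])
dt=[s for s in sg(rect(-72,188,-120,120,100))]
dt=dt[:3]+[((-72,120,100),(-72,66,100)),((-72,-66,100),(-72,-120,100))]
qd=edgefit(ps,q,[dt,dt],3)
edgefit(ps[:1],q,[dt],3);edgefit(ps[1:],q,[dt],3)
np.savez("q0.npz",qp=qp,qd=qd)
g=(0,255,0);r=(0,0,255)
def show(tag,qd):
    D=[(T(qd,rect(-72,188,-120,120,100)),g),(T(qd,rect(-25.5,25.5,-35.5,35.5,100)),r),(T(qd,rect(-66,66,-26,26,100)),r),(T(qd,rect(-25.5,25.5,-35.5,35.5,24)),(255,0,0))]
    crop(ps[0],295,130,425,240,6,f"pics/def_s{tag}.png",D);crop(ps[1],170,160,265,255,6,f"pics/def_t{tag}.png",D)
show("1",qd)
D=[(T(qp,rect(-30,30,-23,23,104)),g)]
crop(ps[0],130,190,220,260,8,"pics/dock_s1.png",D);crop(ps[1],330,185,405,250,8,"pics/dock_t1.png",D)
a=[cv2.imread(f"pics/{x}1.png") for x in("dock_s","dock_t","def_s","def_t")]
cv2.imwrite("pics/fit.png",np.vstack([np.hstack([cv2.resize(a[0],(400,300)),cv2.resize(a[1],(400,300))]),np.hstack([cv2.resize(a[2],(400,300)),cv2.resize(a[3],(400,300))])]))
E
python3 fit0.py
```

```text
click [ 5.30523811e+02 -3.05619507e+02 -3.51912060e-01] 0.28717959762109263
fit [ 5.3068e+02 -3.0553e+02 -3.6000e-01] -20.57 rms px [np.float64(0.32), np.float64(0.26)] 320
fit [ 5.3123e+02 -3.0573e+02 -3.5000e-01] -20.15 rms px [np.float64(0.26)] 160
fit [ 5.3000e+02 -3.0526e+02 -3.7000e-01] -20.94 rms px [np.float64(0.22)] 160
click [5.08669000e+02 2.60776823e+02 2.40183264e-01] 0.5742507921327759
fit [5.0916e+02 2.6003e+02 2.5000e-01] 14.24 rms px [np.float64(0.35), np.float64(0.43)] 400
fit [5.1037e+02 2.5946e+02 2.5000e-01] 14.16 rms px [np.float64(0.21)] 200
fit [5.0766e+02 2.6075e+02 2.5000e-01] 14.23 rms px [np.float64(0.27)] 200
```

View pics/fit.png

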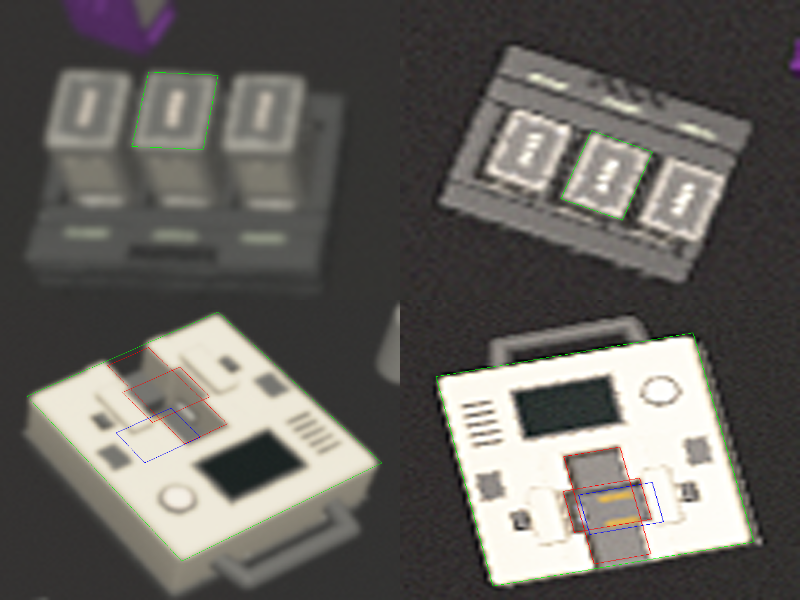

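View pics/def_t1.png

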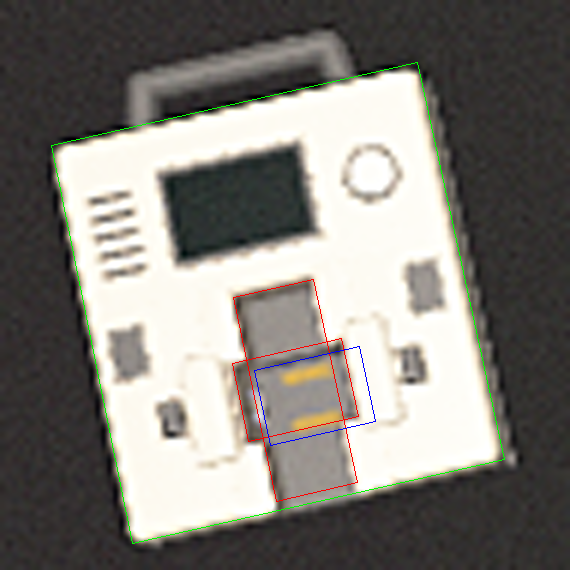

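Fits agree with the pictures. Pack (dock middle): (530.7, -305.5), yaw -20.6°. Bay: (509, 260), yaw 14.2°. Next I'll work out the first move.

```bash
cat > tgt.py <<'E'
import sys,numpy as np
from cell import env
from scipy.spatial.transform import Rotation as Ro
s=env.state();r=Ro.from_euler("xyz",s["tcp_rot"])
x,y,z,yaw=map(float,sys.argv[1:5])
d=r.inv().apply(np.array([x,y,z])-s["eef_pos"]);t=-(yaw-np.degrees(s["tcp_rot"][2]));t=(t+180)%360-180
print("shift",d.round(1),"turn",round(t,2),"| now",s["t"],s["eef_pos"].round(1),np.degrees(s["tcp_rot"]).round(2),s["ft_force"].round(1),s["opening"].round(3))
E
python3 tgt.py 530.7 -305.5 190 -20.6
```

```text
Traceback (most recent call last):
  File "tgt.py", line 7, in <module>
    print("shift",d.round(1),"turn",round(t,2),"| now",s["t"],s["eef_pos"].round(1),np.degrees(s["tcp_rot"]).round(2),s["ft_force"].round(1),s["opening"].round(3))
                                                                                                                                             ^^^^^^^^^^^^^^^^^^
AttributeError: 'float' object has no attribute 'round'
```

```bash
sed -i 's/s\["opening"\].round(3)/round(s["opening"],3)/' tgt.py; python3 tgt.py 530.7 -305.5 190 -20.6
```

```text
shift [-178.9 -419.5   24.6] turn -52.57 | now 1.0 [ 181.  -598.2  214.7] [180.    -0.   -73.17] [0.2 0.2 0.1] 1.0
```

```bash
python3 -m pendant '[[-15,-35,0,-5],[-40,-95,0,-13],[-65,-155,5,-21],[-90,-215,10,-29],[-115,-275,15,-37],[-140,-330,20,-45],[-160,-380,22,-50],[-178.9,-419.5,24.6,-52.6]]' 0; python3 tgt.py 530.7 -305.5 64 -20.6
```

```text
t: 2.0
eef_pos: [532.6, -303.6, 190.0]
tcp_rot: [3.142, -0.0, -0.356]
ft_force: [-0.2, -1.2, 0.3]
opening: 0.997
shift [ -1.1   2.4 126. ] turn 0.23 | now 2.0 [ 532.6 -303.6  190. ] [ 1.800e+02 -2.000e-02 -2.037e+01] [-0.2 -1.2  0.3] 0.997
```

```bash
python3 -m pendant '[[-1.1,2.4,15,0.2],[-1.1,2.4,40,0.2],[-1.1,2.4,70,0.2],[-1.1,2.4,72,0.2]]' 0; python3 - <<'E'
from h import *
p=vision.read_camera("scene");crop(p,120,150,230,260,7,"pics/a1.png")
E
python3 tgt.py 530.7 -305.5 64 -20.6
```

```text
t: 2.5
eef_pos: [529.2, -305.6, 116.0]
tcp_rot: [-3.141, 0.003, -0.36]
ft_force: [0.5, -0.4, 0.1]
opening: 0.999
shift [ 0.7 -0.7 53.2] turn -0.03 | now 2.55 [ 529.9 -305.9  117.2] [-1.7998e+02  9.0000e-02 -2.0630e+01] [-0.8 -0.5 -0.6] 1.001
```

View pics/a1.png

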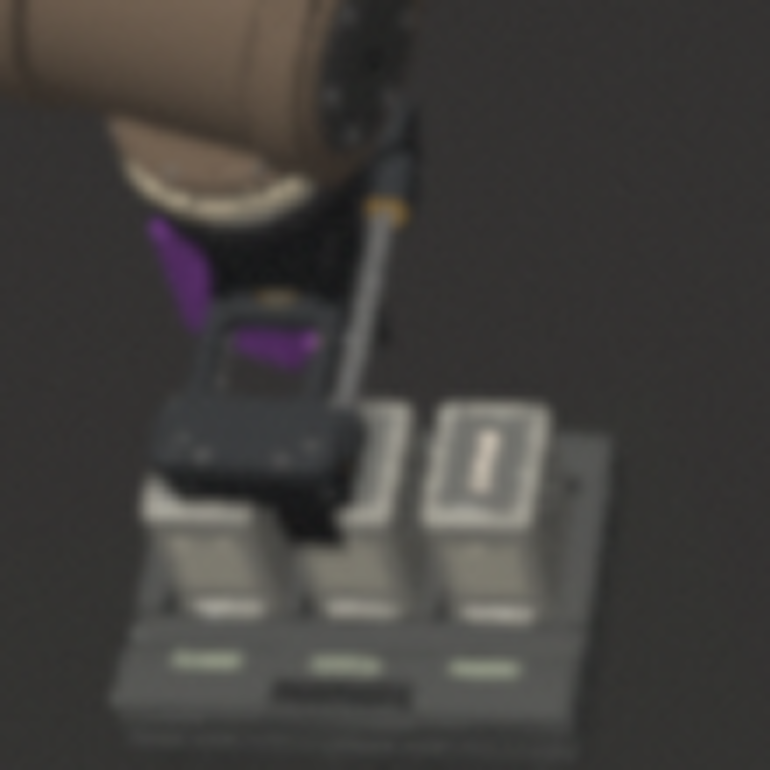

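```bash
python3 - <<'E'
from h import *
p=vision.read_camera("scene")
for d in(47.5,59.5):
  for w in(-10,10):
    a=np.radians(-20.6);x=np.array([529.9+d*np.cos(a)-w*np.sin(a),-305.9+d*np.sin(a)+w*np.cos(a),117.2]);print(d,w,(proj(p,x)-[120,150]+.5)*7)
E
```

```text
47.5 -10 [[293.7583977  538.31165787]]
47.5 10 [[342.96235826 540.53965941]]
59.5 -10 [[288.31725736 563.74375013]]
59.5 10 [[337.74981925 565.99736513]]
```

The scene crop shows the fingertip at about (315,537), where the calibration predicts it, in front of the middle pack's end. I'll descend and grip.

```bash
python3 -m pendant '[[0.7,-0.7,15,0],[0.7,-0.7,35,0],[0.7,-0.7,50,0],[0.7,-0.7,54,0],[0.7,-0.7,54,0]]' 0; python3 tgt.py 530.7 -305.5 63 -20.6
```

```text
t: 3.22
eef_pos: [531.4, -305.8, 64.2]
tcp_rot: [3.142, -0.0, -0.36]
ft_force: [0.1, -0.3, -0.2]
opening: 0.998
shift [-0.7 -0.   1.2] turn -0.02 | now 3.225 [ 531.4 -305.8   64.2] [ 1.7999e+02 -1.0000e-02 -2.0620e+01] [ 0.1 -0.3 -0.2] 0.998
```

```bash
python3 -m pendant '[[-0.7,0,1,0],[-0.7,0,1,0],[-0.7,0,1,0],[-0.7,0,1,0],[-0.7,0,1,0],[-0.7,0,1,0]]' 1; python3 tgt.py 530.7 -305.5 63 -20.6
```

```text
t: 3.98
eef_pos: [530.6, -305.5, 63.4]
tcp_rot: [3.142, -0.0, -0.36]
ft_force: [-1.7, 1.6, 2.2]
opening: 0.63
shift [ 0.1 -0.   0.4] turn -0.02 | now 3.975 [ 530.6 -305.5   63.4] [180.    -0.   -20.62] [-1.7  1.6  2.2] 0.63
```

```bash
python3 -m pendant '[[0,0,-4,0],[0,0,-12,0],[0,0,-25,0],[0,0,-45,0],[0,0,-70,0],[0,0,-95,0],[0,0,-108,0],[0,0,-110,0]]'; python3 - <<'E'
from h import *
p=vision.read_camera("scene");crop(p,110,110,240,260,5,"pics/a2.png")
E
python3 tgt.py 490 0 173 -75.8
```

```text
t: 4.97
eef_pos: [530.8, -305.6, 174.2]
tcp_rot: [3.141, -0.001, -0.36]
ft_force: [0.1, -1.0, -3.6]
opening: 0.631
shift [-145.6 -271.6    0.5] turn 55.18 | now 5.025 [ 530.6 -305.5  173.6] [ 1.7999e+02 -2.0000e-02 -2.0620e+01] [-0.3  0.4 -3.5] 0.629
```

View pics/a2.png

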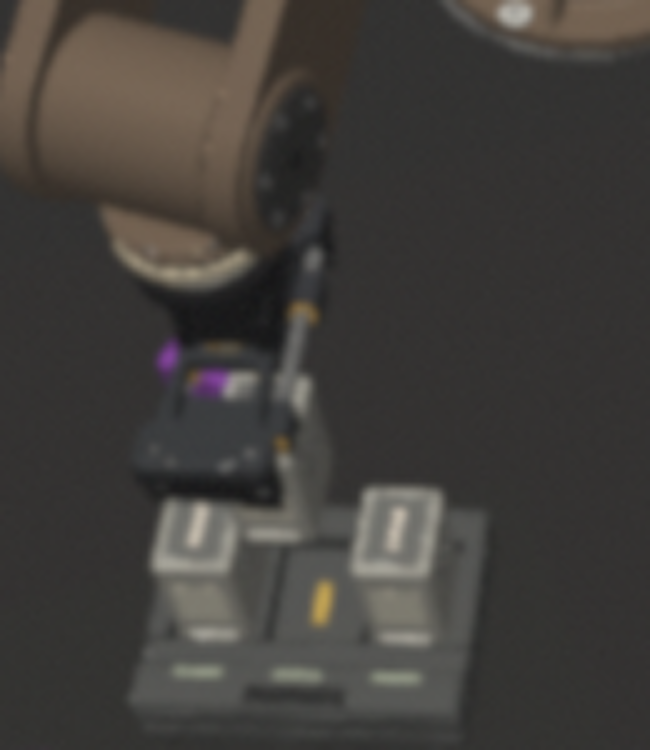

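The pack is out of the middle pocket (crop: pack at (280,480)) and both side packs are still seated at (200,560) and (400,560). I'll carry it to the bare counter at (490, 0).

```bash
python3 -m pendant '[[-10,-19,0,3],[-30,-56,0,10],[-52,-97,0,18],[-75,-140,0,27],[-98,-183,0,36],[-120,-224,0,44],[-137,-256,0,50],[-145.6,-271.6,0,55.2]]'; python3 tgt.py 490 0 90 -75.8
```

```text
t: 6.02
eef_pos: [489.2, 1.7, 172.8]
tcp_rot: [3.14, 0.0, -1.325]
ft_force: [0.2, -0.8, -2.7]
opening: 0.632
shift [ 1.9 -0.5 82.8] turn -0.12 | now 6.025 [489.2   1.7 172.8] [ 1.7993e+02  2.0000e-02 -7.5920e+01] [ 0.2 -0.8 -2.7] 0.632
```

```bash
python3 -m pendant '[[0,0,12,0],[0,0,32,0],[0,0,56,0],[0,0,80,0],[0,0,100,0],[0,0,112,0],[0,0,117,0],[0,0,118,0]]'; python3 - <<'E'
from h import *
p=vision.read_camera("scene");crop(p,170,70,330,230,5,"pics/a3.png")
E
python3 tgt.py 490 0 44 -75.8
```

```text
t: 7.02
eef_pos: [489.1, 1.6, 54.7]
tcp_rot: [3.14, 0.0, -1.325]
ft_force: [1.2, -0.7, -3.8]
opening: 0.627
shift [ 1.8 -0.4 10.9] turn -0.1 | now 7.075 [489.2   1.6  54.9] [ 1.7995e+02  1.0000e-02 -7.5900e+01] [ 0.3 -0.1 -4.1] 0.627
```

View pics/a3.png

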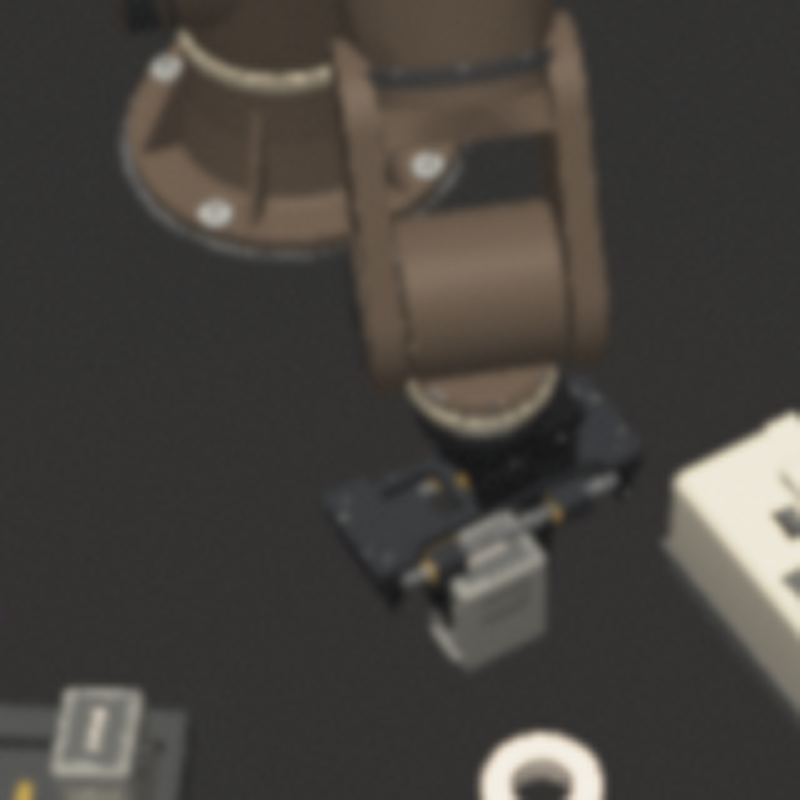

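Pack held upright about 11 mm above the bare counter (crop (495,595)). The tape is well clear at (540,780). Lowering slowly.

```bash
python3 -m pendant '[[0,0,3,0],[0,0,6,0],[0,0,8,0],[0,0,9.5,0],[0,0,10.5,0],[0,0,10.5,0]]'; python3 tgt.py 490 0 43.4 -75.8
```

```text
t: 7.82
eef_pos: [489.1, 1.6, 44.3]
tcp_rot: [3.141, 0.0, -1.325]
ft_force: [-0.1, 0.4, -3.9]
opening: 0.63
shift [ 1.8 -0.4  0.9] turn -0.11 | now 7.825 [489.1   1.6  44.3] [ 1.7994e+02  2.0000e-02 -7.5910e+01] [-0.1  0.4 -3.9] 0.63
```

```bash
python3 -m pendant '[[0,0,0.5,0],[0,0,1,0],[0,0,1.4,0],[0,0,1.4,0]]'; python3 tgt.py 490 0 43.4 -75.8
```

```text
t: 8.32
eef_pos: [489.1, 1.6, 43.3]
tcp_rot: [3.141, 0.0, -1.325]
ft_force: [-2.7, 0.1, 5.0]
opening: 0.629
shift [ 1.8 -0.4 -0.1] turn -0.1 | now 8.325 [489.1   1.6  43.3] [ 1.7996e+02  1.0000e-02 -7.5900e+01] [-2.7  0.1  5. ] 0.629
```

The counter bears the pack (force went from -3.9 to +5 N). Releasing.

```bash
python3 -m pendant '[[0,0,0,0],[0,0,0,0],[0,0,0,0],[0,0,0,0],[0,0,0,0]]' 0; python3 -m pendant '[[0,0,-8,0],[0,0,-30,0],[0,0,-60,0],[0,0,-90,0],[0,0,-105,0],[0,0,-108,0]]'; python3 - <<'E'
from h import *
p=vision.read_camera("scene");crop(p,170,70,330,230,5,"pics/a4.png")
E
python3 tgt.py 489.1 1.6 151 14.2
```

```text
t: 8.95
eef_pos: [489.2, 1.6, 43.3]
tcp_rot: [3.141, 0.0, -1.325]
ft_force: [1.0, 0.5, 0.5]
opening: 0.997
t: 9.7
eef_pos: [489.6, 1.6, 152.5]
tcp_rot: [-3.14, -0.001, -1.325]
ft_force: [-0.3, -0.3, -1.2]
opening: 0.997
shift [-0.   0.3  1.1] turn -90.1 | now 9.75 [489.4   1.6 152.1] [-1.7997e+02 -2.0000e-02 -7.5900e+01] [ 0.8  0.5 -0. ] 0.999
```

View pics/a4.png

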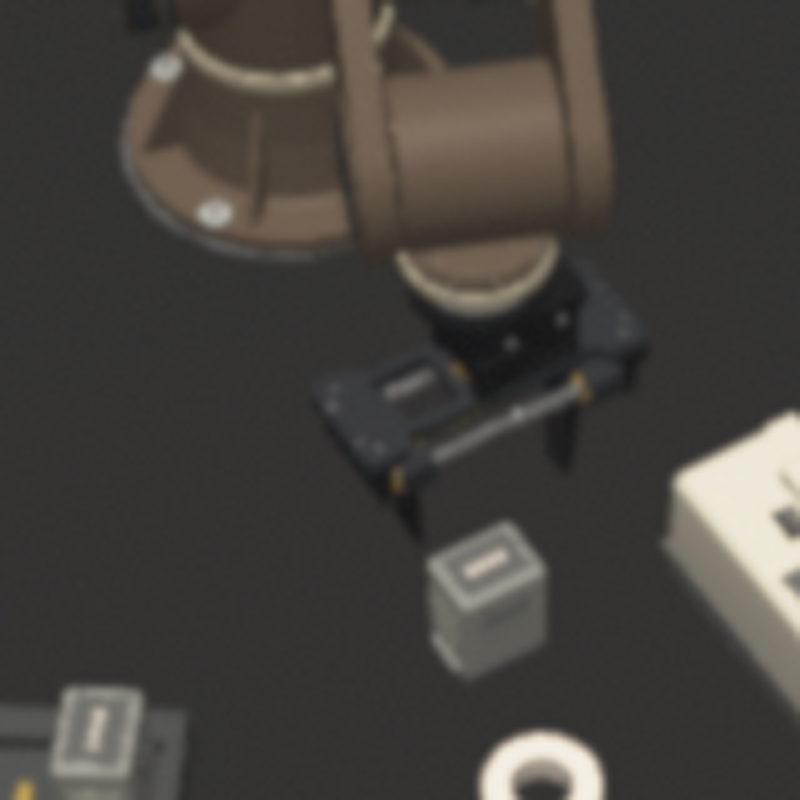

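Pack stands upright and released at crop (490,595), nothing disturbed. Turning 90° to regrip the broad faces, then I'll check the camera bias against the known pack pose.

```bash
python3 -m pendant '[[0,0,0,-9],[0,0,0,-19],[0,0,0,-29],[0,0,0,-39],[0,0,0,-49],[0,0,0,-59],[0,0,0,-69],[0,0,0,-79]]'; python3 tgt.py 489.1 1.6 151 14.2;python3 - <<'E'
from fit import *
pt=sg(rect(-30,30,-23,23,84))
for n in("scene","top"):
    p=vision.read_camera(n)
    crop(p,*((230,160,300,220,8) if n=="scene" else (240,190,330,270,8)),f"pics/a5{n}.png",[(T([489.2,1.6,np.radians(-75.9)],rect(-30,30,-23,23,84)),(0,255,0))])
    edgefit([p],[489.2,1.6,np.radians(-75.9)],[pt],2)
E
```

```text
t: 10.75
eef_pos: [489.0, 1.7, 151.3]
tcp_rot: [-3.142, 0.001, 0.06]
ft_force: [-0.4, -0.3, -0.8]
opening: 0.997
shift [0.1 0.1 0.3] turn -10.78 | now 10.75 [489.    1.7 151.3] [-1.80e+02  5.00e-02  3.42e+00] [-0.4 -0.3 -0.8] 0.997
fit [490.07   1.18  -1.3 ] -74.62 rms px [np.float64(0.45)] 148
fit [491.04  -3.46  -1.71] -97.98 rms px [np.float64(0.58)] 160
```

View pics/a5scene.png

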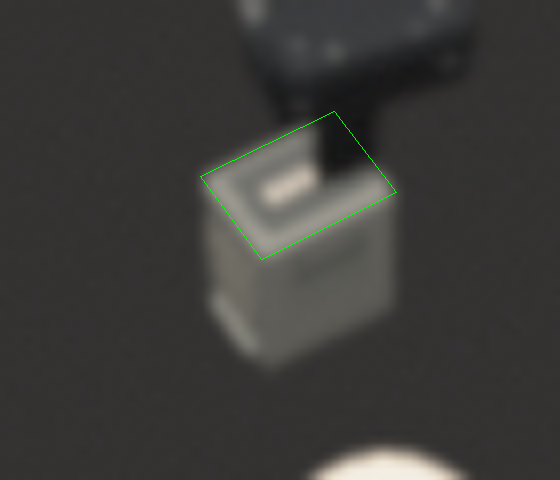

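View pics/a5top.png

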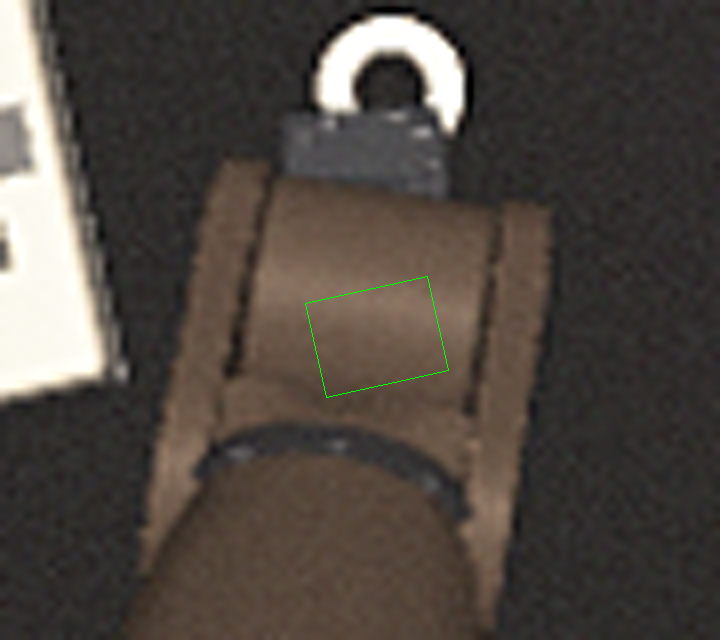

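The scene view matches the kinematic pose within 1 mm (the top view is blocked by the arm). Descending on the broad faces.

```bash
python3 -m pendant '[[0.1,0,0,-6],[0.1,0,5,-10.8],[0.1,0,25,-10.8],[0.1,0,50,-10.8],[0.1,0,75,-10.8],[0.1,0,98,-10.8],[0.1,0,107,-10.8],[0.1,0,108,-10.8]]'; python3 tgt.py 489.1 1.6 43.3 14.1
```

```text
t: 11.85
eef_pos: [488.9, 1.7, 43.1]
tcp_rot: [-3.141, 0.002, 0.243]
ft_force: [0.1, 0.1, -0.1]
opening: 0.999
shift [ 0.2  0.1 -0.2] turn -0.19 | now 11.85 [488.9   1.7  43.1] [-1.7997e+02  1.0000e-01  1.3910e+01] [ 0.1  0.1 -0.1] 0.999
```

```bash
python3 -m pendant '[[0.2,0,0,-0.2],[0.2,0,0,-0.2],[0.2,0,0,-0.2],[0.2,0,0,-0.2],[0.2,0,0,-0.2],[0.2,0,0,-0.2],[0.2,0,0,-0.2],[0.2,0,0,-0.2]]' 1; python3 tgt.py 489.1 1.6 43.3 14.1
```

```text
t: 12.85
eef_pos: [489.0, 1.7, 43.1]
tcp_rot: [-3.141, 0.002, 0.246]
ft_force: [-0.7, 0.2, 2.5]
opening: 0.483
shift [ 0.   0.2 -0.2] turn 0.02 | now 12.85 [489.    1.7  43.1] [-1.7997e+02  1.1000e-01  1.4120e+01] [-0.7  0.2  2.5] 0.483
```

```bash
python3 -m pendant '[[0,0,-4,0],[0,0,-14,0],[0,0,-35,0],[0,0,-60,0],[0,0,-85,0],[0,0,-108,0],[0,0,-119,0],[0,0,-120,0]]'; python3 tgt.py 509.2 260 163 14.2
```

```text
t: 13.85
eef_pos: [489.3, 1.7, 163.6]
tcp_rot: [-3.141, 0.001, 0.246]
ft_force: [0.0, 0.0, -3.3]
opening: 0.482
shift [  82.3 -245.6    0.5] turn -0.09 | now 13.85 [489.3   1.7 163.6] [-1.7999e+02  5.0000e-02  1.4110e+01] [ 0.   0.  -3.3] 0.482
```

```bash
python3 -m pendant '[[6,-18,-8,0],[20,-60,-15,0],[34,-100,-15,0],[48,-143,-15,0],[62,-185,-15,0],[74,-220,-15,0],[81,-241,-15,0],[82.3,-245.6,-15,-0.1]]'; python3 -m pendant '[[0,0,0,0]]'; python3 tgt.py 509.2 260 163 14.2
python3 - <<'E'
from fit import *
s=env.state();x,y,z=s["eef_pos"];a=s["tcp_rot"][2]-np.pi/2;u=z-43.2
qd=np.load("q0.npz")["qd"];g=(0,255,0);r=(0,0,255)
for n in("scene","top"):
    p=vision.read_camera(n)
    D=[(T([x,y,a],rect(-30,30,-23,23,u+84)),g),(T(qd,rect(-25.5,25.5,-35.5,35.5,100)),r),(T(qd,rect(-72,188,-120,120,100)),r)]
    crop(p,*((300,80,425,230,5) if n=="scene" else (170,160,265,255,6)),f"pics/b1{n}.png",D)
    edgefit([p],[x,y,a],[sg(rect(-30,30,-23,23,u+84))],2)
E
```

```text
t: 14.85
eef_pos: [509.0, 260.6, 177.7]
tcp_rot: [3.142, 0.002, 0.249]
ft_force: [-0.4, -0.6, -3.1]
opening: 0.481
t: 14.98
eef_pos: [508.8, 260.0, 177.3]
tcp_rot: [3.141, 0.003, 0.249]
ft_force: [0.3, -0.7, -3.9]
opening: 0.483
shift [ 0.4  0.1 14.3] turn 0.09 | now 14.975 [508.8 260.  177.3] [179.98   0.18  14.29] [ 0.3 -0.7 -3.9] 0.483
fit [509.23 258.53  -1.23] -70.58 rms px [np.float64(0.46)] 142
fit [511.17 253.31  -1.42] -81.15 rms px [np.float64(0.7)] 151
```

View pics/b1scene.png

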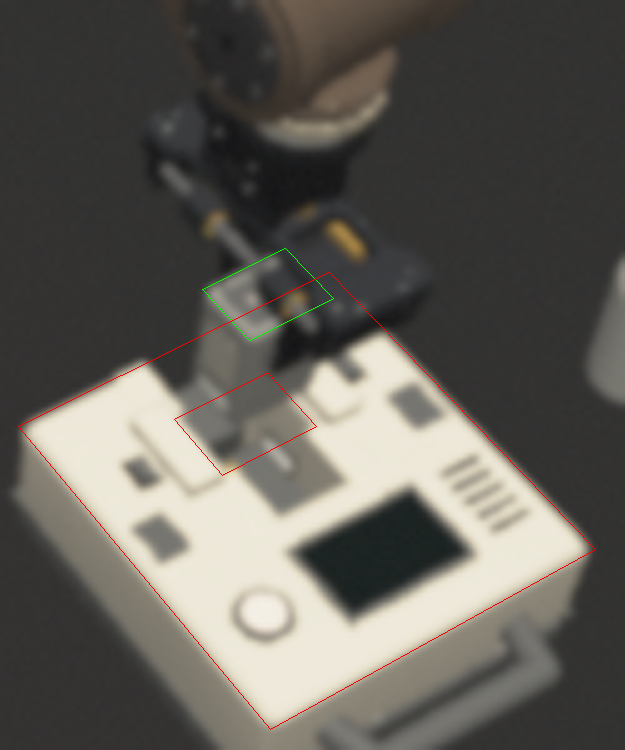

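View pics/b1top.png

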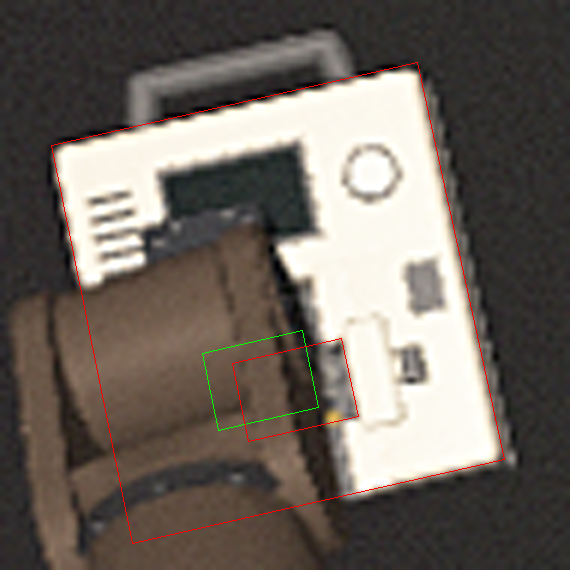

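```bash
python3 - <<'E'
from fit import *
import pickle
P=pickle.load(open("p0.pkl","rb"));ps=[P["scene"],P["top"]];q=np.load("q0.npz")["qd"]
top=[((66,-26,100),(66,26,100)),((66,-26,100),(35,-26,100)),((66,26,100),(35,26,100)),((-35,-26,100),(-66,-26,100)),((-35,26,100),(-66,26,100))]
h=[((-23,66,113),(23,66,113)),((-23,-66,113),(23,-66,113))]
for sc in([((66,-26,100),(66,26,100)),((66,26,100),(35,26,100)),((-35,-26,100),(-66,-26,100))],):
    edgefit([ps[0]],q,[sc],2);edgefit([ps[1]],q,[top],2);edgefit(ps,q,[sc,top],2)
E
```

```text
fit [5.1297e+02 2.6164e+02 2.3000e-01] 13.43 rms px [np.float64(0.07)] 120
fit [5.103e+02 2.619e+02 2.500e-01] 14.2 rms px [np.float64(0.21)] 200
fit [5.1180e+02 2.6191e+02 2.4000e-01] 13.84 rms px [np.float64(0.25), np.float64(0.29)] 320
```

```bash
python3 - <<'E'
from fit import *
import pickle
P=pickle.load(open("p0.pkl","rb"))
out=[]
for n,b in(("scene",(320,145,375,190)),("top",(195,205,242,247))):
  for q in((509.2,260,.2487),(510,261.8,.2487)):
    q=list(q)
    if n=="scene": q[0]+=.9;q[1]-=.4
    D=[(T(q,rect(-66,66,-26,26,100)),(0,0,255)),(T(q,rect(-25.5,25.5,-35.5,35.5,100)),(0,255,0)),(T(q,rect(-23,23,39,66,113)),(255,0,0)),(T(q,rect(-23,23,-66,-39,113)),(255,0,0))]
    crop(P[n],*b,7,"/tmp/x.png",D);out.append(cv2.resize(cv2.imread("/tmp/x.png"),(395,298)))
cv2.imwrite("pics/hyp.png",np.vstack([np.hstack(out[:2]),np.hstack(out[2:])]))
E
```

```text
(no output)
```

View pics/hyp.png

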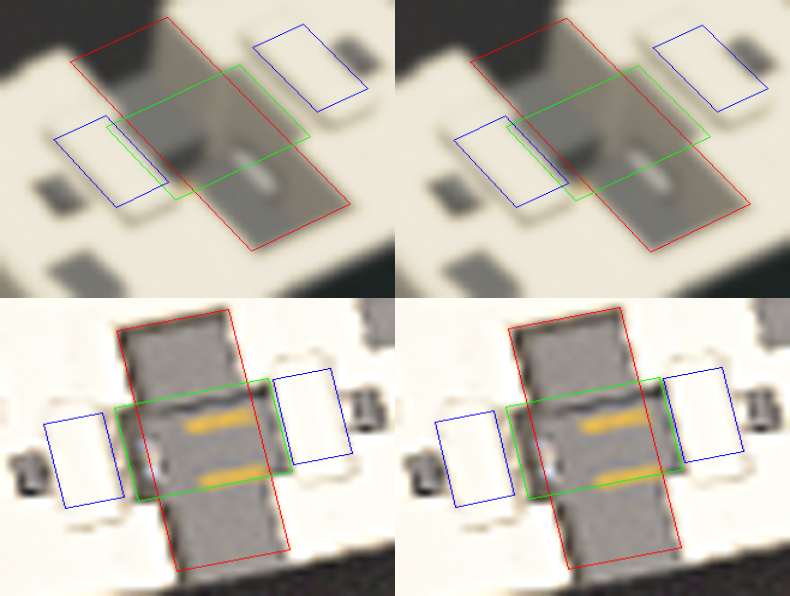

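Overlay of two hypotheses: bay and scoop edges (top crop (180,440), scene crop (210,130)) fit y≈261.8 better than the deck-edge value 260. I'll aim at (509.8, 261.3) and use the side forces to correct.

```bash
python3 tgt.py 509.8 261.3 148 14.1
```

```text
shift [ 1.3 -1.3 29.5] turn 0.14 | now 15.075 [508.9 259.7 177.5] [1.7999e+02 1.6000e-01 1.4240e+01] [-1.   0.4 -2.6] 0.486
```

```bash
python3 -m pendant '[[1.3,-1.3,3,0],[1.3,-1.3,12,0],[1.3,-1.3,22,0],[1.3,-1.3,28,0],[1.3,-1.3,29.5,0],[1.3,-1.3,29.5,0]]'; python3 tgt.py 509.8 261.3 138 14.2
```

```text
t: 15.82
eef_pos: [509.8, 261.3, 148.0]
tcp_rot: [3.141, 0.003, 0.249]
ft_force: [0.6, -0.2, -4.0]
opening: 0.486
shift [ 0. -0. 10.] turn 0.05 | now 15.825 [509.8 261.3 148. ] [1.7999e+02 1.6000e-01 1.4250e+01] [ 0.6 -0.2 -4. ] 0.486
```

```bash
python3 -m pendant '[[0,0,2,0],[0,0,4,0],[0,0,6,0],[0,0,8,0],[0,0,10,0],[0,0,10,0]]'; python3 - <<'E'
from h import *
p=vision.read_camera("scene");crop(p,310,100,400,200,7,"pics/b2.png")
print(env.state()["moment"])
E
```

```text
t: 16.58
eef_pos: [509.7, 261.3, 137.8]
tcp_rot: [3.141, 0.003, 0.249]
ft_force: [-0.1, 0.7, -3.3]
opening: 0.485
[-0.02771576 -0.08658961 -0.02951389]
```

View pics/b2.png

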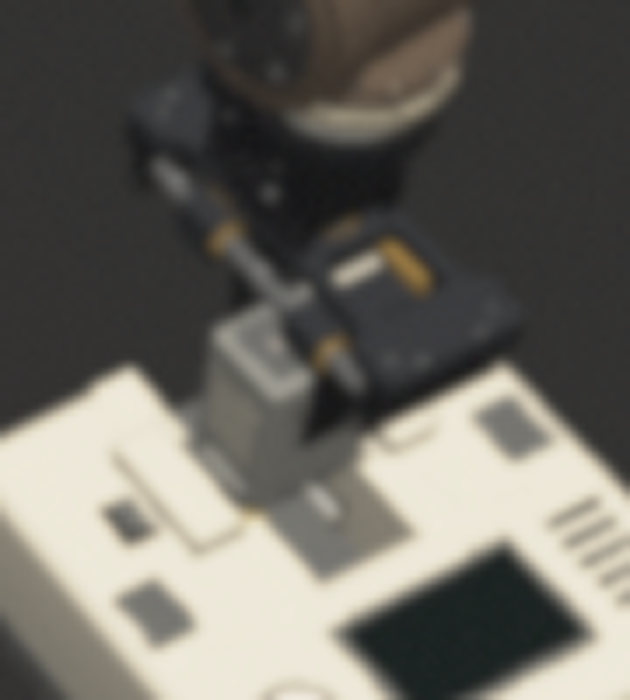

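The pack foot is in the bay mouth at crop (260,490), with no side force. Going down slowly.

```bash
python3 -m pendant '[[0,0,1.5,0],[0,0,3,0],[0,0,4.5,0],[0,0,6,0],[0,0,8,0],[0,0,8,0]]';python3 -m pendant '[[0,0,1.5,0],[0,0,3,0],[0,0,4.5,0],[0,0,6,0],[0,0,8,0],[0,0,8,0]]'; python3 tgt.py 509.8 261.3 138 14.2
```

```text
t: 17.38
eef_pos: [509.7, 261.2, 129.7]
tcp_rot: [3.141, 0.003, 0.249]
ft_force: [-0.7, -0.6, -4.7]
opening: 0.485
t: 18.12
eef_pos: [509.6, 261.2, 121.5]
tcp_rot: [3.141, 0.004, 0.249]
ft_force: [-1.0, -0.2, -3.5]
opening: 0.483
shift [  0.1  -0.  -16.5] turn 0.05 | now 18.125 [509.6 261.2 121.5] [179.98   0.2   14.25] [-1.  -0.2 -3.5] 0.483
```

```bash
python3 -m pendant '[[0.2,0,2,0],[0.2,0,5,0],[0.2,0,9,0],[0.2,0,13,0],[0.2,0,17,0],[0.2,0,20,0]]';python3 -m pendant '[[0,0,2,0],[0,0,5,0],[0,0,9,0],[0,0,13,0],[0,0,16,0],[0,0,18,0],[0,0,18,0]]'; python3 tgt.py 509.8 261.3 79 14.2
```

```text
t: 18.88
eef_pos: [509.6, 261.2, 101.1]
tcp_rot: [3.141, 0.004, 0.249]
ft_force: [-3.4, -1.1, -0.9]
opening: 0.489
t: 19.75
eef_pos: [509.5, 261.2, 82.9]
tcp_rot: [3.141, 0.004, 0.249]
ft_force: [-2.3, -0.7, -5.0]
opening: 0.476
shift [ 0.3 -0.1  3.9] turn 0.05 | now 19.75 [509.5 261.2  82.9] [179.98   0.25  14.25] [-2.3 -0.7 -5. ] 0.476
```

```bash
python3 -m pendant '[[-0.4,0,1.5,0],[-0.4,0,3,0],[-0.4,0,3.5,0],[-0.4,0,3.5,0]]';python3 -m pendant '[[0,0,0.5,0],[0,0,1,0],[0,0,1.5,0],[0,0,1.5,0]]'
```

```text
t: 20.25
eef_pos: [509.4, 261.1, 79.5]
tcp_rot: [3.141, 0.004, 0.249]
ft_force: [0.3, -0.3, -3.9]
opening: 0.481
t: 20.75
eef_pos: [509.5, 261.1, 78.9]
tcp_rot: [3.141, 0.003, 0.249]
ft_force: [-3.8, -2.8, 8.7]
opening: 0.481
```

Catches met at TCP z≈79, as predicted. Pushing through in small steps.

```bash
python3 -m pendant '[[0,0,0.7,0],[0,0,1.4,0],[0,0,1.4,0]]';python3 -m pendant '[[0,0,0.7,0],[0,0,1.4,0],[0,0,1.4,0]]'
```

```text
t: 21.12
eef_pos: [509.5, 261.1, 78.6]
tcp_rot: [3.141, 0.002, 0.249]
ft_force: [-5.1, -2.1, 11.1]
opening: 0.482
t: 21.5
eef_pos: [509.5, 261.2, 78.2]
tcp_rot: [3.141, 0.001, 0.249]
ft_force: [-5.2, -2.2, 11.6]
opening: 0.484
```

```bash
python3 -m pendant '[[0,0,1,0],[0,0,2,0],[0,0,2.5,0],[0,0,2.5,0]]';python3 -m pendant '[[0,0,1,0],[0,0,2,0],[0,0,2.5,0],[0,0,2.5,0]]'
```

```text
t: 22.0
eef_pos: [509.5, 261.3, 76.7]
tcp_rot: [-3.142, 0.001, 0.249]
ft_force: [-5.2, -1.7, 9.2]
opening: 0.487
t: 22.5
eef_pos: [509.5, 261.3, 74.7]
tcp_rot: [-3.142, 0.0, 0.248]
ft_force: [-3.1, -2.1, 5.5]
opening: 0.481
```

```bash
python3 -m pendant '[[0,0,1,0],[0,0,2,0],[0,0,2,0]]';python3 -m pendant '[[0,0,1,0],[0,0,2,0],[0,0,2,0]]'
```

```text
t: 22.88
eef_pos: [509.5, 261.2, 72.6]
tcp_rot: [3.142, 0.0, 0.249]
ft_force: [-1.8, -1.8, -1.0]
opening: 0.483
t: 23.25
eef_pos: [509.4, 261.2, 70.0]
tcp_rot: [3.142, 0.001, 0.248]
ft_force: [2.1, 0.2, -8.4]
opening: 0.484
```

It snapped over: force reversed to -8.4 N at z=70, so the catches now pull down. I'll follow gently to the floor at about 67.2.

```bash
python3 -m pendant '[[0,0,0.7,0],[0,0,1.4,0],[0,0,1.4,0]]';python3 -m pendant '[[0,0,0.5,0],[0,0,0.8,0],[0,0,0.8,0]]'
```

```text
t: 23.62
eef_pos: [509.4, 261.2, 68.2]
tcp_rot: [3.141, 0.001, 0.249]
ft_force: [1.4, -0.3, -11.7]
opening: 0.481
t: 24.0
eef_pos: [509.3, 261.1, 67.4]
tcp_rot: [3.141, 0.001, 0.249]
ft_force: [1.2, 0.1, -10.2]
opening: 0.481
```

```bash
python3 -m pendant '[[0,0,0.4,0],[0,0,0.4,0]]'; python3 -m pendant '[[0,0,0.3,0],[0,0,0.3,0]]'
```

```text
t: 24.25
eef_pos: [509.2, 261.1, 67.1]
tcp_rot: [3.141, 0.001, 0.249]
ft_force: [-0.7, -0.3, -5.3]
opening: 0.482
t: 24.5
eef_pos: [509.3, 261.1, 67.1]
tcp_rot: [3.141, 0.001, 0.249]
ft_force: [-0.9, -2.1, -0.4]
opening: 0.486
```

It rests on the floor (z stalls at 67.1, force rising). Stop pushing and let go, opening partly to stay inside the scoops.

```bash
python3 -m pendant '[[0,0,0,0],[0,0,0,0],[0,0,0,0],[0,0,0,0]]' 0.25; python3 -m pendant '[[0,0,-5,0],[0,0,-15,0],[0,0,-35,0],[0,0,-60,0],[0,0,-90,0],[0,0,-120,0],[0,0,-150,0],[0,0,-160,0]]'; python3 tgt.py 430 0 220 14
```

```text
t: 25.0
eef_pos: [509.4, 261.2, 67.2]
tcp_rot: [3.142, 0.001, 0.249]
ft_force: [0.0, 0.4, -0.5]
opening: 0.748
t: 26.0
eef_pos: [509.9, 261.4, 229.4]
tcp_rot: [-3.141, -0.002, 0.249]
ft_force: [0.4, 0.1, -0.3]
opening: 0.752
shift [-141.7  233.7    9. ] turn 0.24 | now 26.0 [509.9 261.4 229.4] [-1.7998e+02 -1.3000e-01  1.4240e+01] [ 0.4  0.1 -0.3] 0.752
```

```bash
python3 -m pendant '[[-10,16,0,0],[-35,56,0,0],[-60,98,0,0],[-85,140,0,0],[-110,180,0,0],[-130,215,0,0],[-140,232,0,0],[-140,232,0,0]]'
python3 - <<'E'
from fit import *
q=[509.8,261.3,.2487]; o=[]
for n in("scene","top"):
    p=vision.read_camera(n);cv2.imwrite(f"pics/c_{n}.png",p["pixels"][:,:,::-1])
    crop(p,*((300,120,430,240,5) if n=="scene" else (170,160,265,255,6)),f"pics/c1{n}.png",[(T(q,rect(-23,23,-30,30,108)),(0,255,0))])
    edgefit([p],[q[0],q[1],q[2]],[sg(rect(-23,23,-30,30,108))],2)
    R=np.array(p["R"]);t=np.array(p["t"])
    for k in("pack","tape_roll","pad_packet","gel_bottle","swab_jar","thermometer"):
        for d in vision.find_in(p,k)[:4]:
            if d["confidence"]>.4: print(n,k,round(d["confidence"],2),np.round(R.T@(np.array(d["at"])-t)))
a=cv2.imread("pics/c1scene.png");b=cv2.imread("pics/c1top.png")
cv2.imwrite("pics/c1.png",np.hstack([cv2.resize(a,(400,370)),cv2.resize(b,(370,370))]))
E
```

```text
t: 27.0
eef_pos: [430.1, 0.8, 228.3]
tcp_rot: [-3.141, -0.001, 0.246]
ft_force: [0.8, 0.2, 0.1]
opening: 0.748
fit [5.1398e+02 2.5648e+02 1.7000e-01] 9.89 rms px [np.float64(0.71)] 160
scene pack 0.89 [ 763. -313.   86.]
scene pack 0.76 [ 383. -326.   74.]
scene pack 0.73 [ 654. -496.   74.]
scene pack 0.62 [521. 267. 109.]
scene tape_roll 0.85 [618.  -1.  25.]
scene pad_packet 0.79 [769.   1.  10.]
scene gel_bottle 0.86 [489. 552.  84.]
scene swab_jar 0.66 [ 511. -560.  105.]
scene thermometer 0.68 [689.  -8.  17.]
fit [5.1112e+02 2.5544e+02 2.6000e-01] 14.9 rms px [np.float64(0.64)] 160
top pack 0.83 [ 640. -490.   83.]
top pack 0.8 [511. 253. 110.]
top pack 0.72 [ 373. -321.   89.]
top pack 0.53 [ 737. -308.   87.]
top tape_roll 0.69 [618.  -6.  23.]
top pad_packet 0.59 [768.   2.  13.]
top gel_bottle 0.65 [477. 550.  96.]
top swab_jar 0.83 [ 486. -557.  105.]
top thermometer 0.43 [684.  -9.  16.]
```

View pics/c1.png

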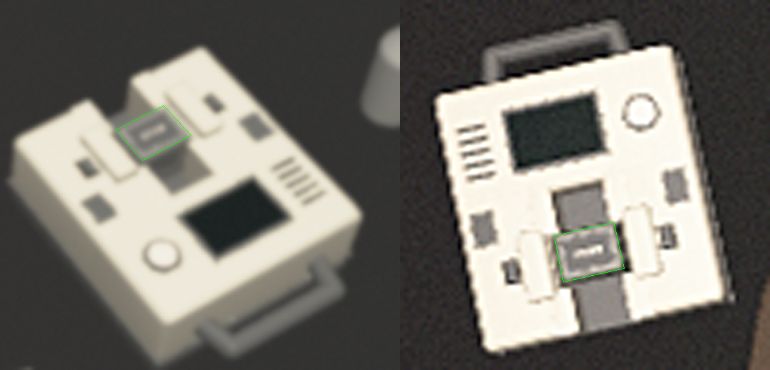

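View pics/c_scene.png

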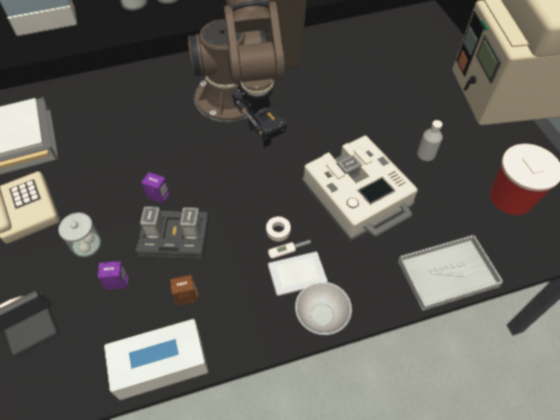

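The pack top lies on the predicted outline for z=108 (top 8 mm above the deck) in both views, at crop (153,133) and (588,252). Side packs and bystanders are unmoved. Handing in.

```bash
python3 -c "
from cell import job,env
print(env.state()['qvel'].round(3)); print(job.job_done())"
```

```text
[-0.001 -0.001 -0.002 -0.001  0.001  0.002]
the job is handed in; nothing more can be done
None
```

The charged pack is fitted in the defibrillator's battery bay and let go. I handed the job in at about 27 s.

- **Sequence:** I lifted the middle pack out of the dock by its ends and stood it on the bare counter. There I let go, gripped it again by its broad ribbed faces and lowered it into the bay.
- **Snap-in:** The catches met the beads where expected, with a push of about 11 N. The force then reversed to about -10 N as they pulled the pack down. It stopped at tool height 67.1 mm, against 67.2 mm predicted for the floor, and I stopped pushing and let go there.
- **Last checks that agreed:** In both cameras the pack top lies on the outline expected 8 mm above the deck. The two side packs are still in the dock and nothing else on the counter looks moved. The gripper was clear and touching nothing at hand-in.
- **Checks that disagreed:**
  - **Bay position:** Two fits before insertion differed by nearly 2 mm in y. I aimed between them and saw only a few newtons of side force on the way in.
  - **Final fit:** The automatic edge fit of the seated pack was unreliable, 4 to 6 mm off. It probably locked onto the bay edges, so for the final position I relied on the overlay and the height and force readings instead.

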